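Refit the splash guard of the pitcher rinser

TASK

Put the rinsing station back together: lift the milk pitcher off the grate and stand it upright, wholly on the round rubber mat, and take the splash guard (the thin steel plate with the grip tab) out of the drying rack. Set the guard's foot into the slot at the back of the station with its top tilted towards the basin, then straighten it up under the two clips until it stands fully down in the slot, centred between the posts and leaning back on its stops, and let go. Leave the other things in the rack and on the table where they are.

Things in the scene. Friction and masses are not known exactly. Their poses are not given: they have to be found in the camera images.
- guard_center (a point): splash guard: thin steel plate on edge in one of the rack's three slots, 6 mm thick, 130 wide, 110 tall, plus a grip tab 10 mm thick, 50 wide on the middle of its top edge, 108 to 134 mm above the foot. No other plate in the rack has a tab. Front and back alike; 0.12 to 0.25 kg. Point: on its mid-line, 67 mm above the foot. Axes: x through the thickness, y along the width, z foot to tab
- guard_foot (a point): middle of the guard's bottom edge (its foot), same axes as guard_center
- slot_floor (a point): middle of the floor of the guard's slot at the back of the fixed rinsing station, 20 mm above the table. Axes: x from the station's front (basin) to its back, y along the slot, z up. Slot 11 mm wide (x +-5.5 mm), 140 mm long between side posts; front lip 8 mm high, above it bevelled away forward up to 14 mm; back wall 25 mm high. Tilts of 10 to 18 degrees towards the basin fit
- clip_left (a point): middle of the underside of the clip on the +y post, 116 mm above the slot floor; its mirror image is on the -y post. Axes as slot_floor. Each clip reaches over the guard's upper corner: relative to the slot's middle, x from -14 to +22 mm, |y| from 50 to 84 mm, 7 mm thick. So the guard cannot come straight down; slide it in along its own tilt, then swing it up beneath them. The middle, |y| under 50 mm, is open above
- stop_left (a point): front face of the stop on the +y post, 12.5 mm behind the slot's middle, at |y| 50 to 84 mm, up to 123 mm above the slot floor; mirror image on the -y post. Axes as slot_floor. A fitted guard leans back on the two stops by 3 to 7 degrees; released nearer vertical it may fall forward. Between the posts nothing stands behind the guard above the 25 mm back wall
- grate_mid (a point): middle of the top of the station's steel basin grate, 30 mm above the table; basin 132 mm (x) by 170 mm (y), in front of the slot. Axes as slot_floor
- pitcher_center (a point): small steel milk pitcher standing on the grate in front of the slot, in the way of the guard; body 60 mm across up to 65 mm above its foot, narrowing to 52 mm at the rim, 88 mm tall, open on top; 0.15 to 0.3 kg; handle reaching 55 mm from the axis on its +y side, 17 to 77 mm above the foot. Point: on its axis, 44 mm above its foot; z up along the axis
- mat_top (a point): middle of the top of the round black rubber mat, 104 mm across, 3 mm thick, fixed on the table between rack and station
- rack: fixed drying rack, 150 x 150 mm, with slots 48 mm apart (at x = -48, 0 and +48 mm), whose floors are 12 mm above the table; each slot runs along y between wire prongs (at y = +-42 mm) that reach 46 mm above the table and leave 9 mm. Origin: centre of its underside; z up
- grate_center (a point): plain slotted steel grate in the rack, no tab: 6 mm thick, 122 mm wide, 98 mm tall; point at its middle, 49 mm above its foot; leave it there
- board_center (a point): small wooden board in the rack: 7 mm thick, 105 mm wide, 120 mm tall; point at its middle, 60 mm above its foot; leave it there
- syrup_mid (a point): amber syrup bottle, 56 mm across, 170 mm tall; point at half height; leave it alone
- cup_mid (a point): single white paper cup, 76 mm across the rim, 91 mm tall; point at half height; leave it alone
- flowers_mid (a point): terracotta pot 74 mm across and 60 mm tall with yellow flowers up to 120 mm; point half-way up the pot; leave it alone
- cupstack_mid (a point): stack of nested white paper cups, 79 mm across, 143 mm tall; point at half height; leave it alone
- sugar_mid (a point): white ceramic jar with a wooden cap, 72 mm across, 95 mm tall; point at half height; leave it alone
- tamper_mid (a point): dark steel coffee tamper, 56 mm across, 84 mm tall; point at half height; leave it alone
Not all that is in view belongs to the job. What is shaped like the part that bears slot_floor but green is not meant.

How it is judged (in metres and radians):
On the way, in this order (a step that is already met when the one before it is completed fails the run):
1. the guard's foot is in the slot with its top tilted towards the basin (x of guard_foot in the frame of slot_floor between -0.007 and 0.007 m and y of guard_foot in the frame of slot_floor between -0.009 and 0.009 m and z of guard_foot in the frame of slot_floor between -0.004 and 0.008 m and angle between the y axis of guard_center and the y axis of slot_floor, either way round below 0.09 rad and angle between guard_center's own z axis and vertical above 0.13 rad and x of guard_center in the frame of slot_floor below -0.002 m), for 0.1 s.
2. the guard stands straightened up in the slot under the clips (x of guard_foot in the frame of slot_floor between -0.007 and 0.007 m and y of guard_foot in the frame of slot_floor between -0.009 and 0.009 m and z of guard_foot in the frame of slot_floor between -0.004 and 0.004 m and angle between the y axis of guard_center and the y axis of slot_floor, either way round below 0.09 rad and angle between guard_center's own z axis and vertical below 0.15 rad and x of guard_center in the frame of slot_floor above 0 m), for 0.2 s.
At the end, for the whole second after the job is handed in: Guard in the slot: foot within 4 mm of the floor, 7 mm across and 9 mm along of the slot's middle, in line within 5 degrees, within 8.5 degrees of upright, its middle not forward of the slot's; pitcher upright, axis within 25 mm of the mat's middle; both let go and at rest (all of step 2 and horizontal distance between pitcher_center and mat_top below 0.025 m and angle between pitcher_center's own z axis and vertical below 0.08 rad and z of pitcher_center in the frame of mat_top between 0.04 and 0.048 m and linear speed of each of guard, pitcher below 0.02 m/s); the robot touches nothing.
It fails at once if a bystander on the table was pushed away or knocked over (distance of any of syrup_mid, cup_mid, flowers_mid, cupstack_mid, sugar_mid, tamper_mid from where it was at the start of the episode above 0.03 m).
It fails at once if another plate was moved out of its place in the rack (distance of any of grate_center, board_center from where it was at the start of the episode above 0.03 m).
It fails at once if the pitcher was tipped over (angle between pitcher_center's own z axis and vertical above 0.6 rad).
It also fails if it takes over 62 s, if anything falls off the work surface, if the arm or the gripper's body presses on something with over 40 N, if the wrist force passes 120 N, or if a joint passes its speed limit or range.

ROBOT

A 6-joint arm with a two-finger parallel gripper is mounted at the origin on the work surface. World frame = base frame: x ahead of the robot, y to its left, z up, the work surface at z = 0. Lengths are in mm, angles in rad, forces in N, time in s.
With the tool pointing down it reaches from about 300 to 775 mm from the base axis. Payload 14.6 kg.
Tool frame: the origin (TCP) lies on the centre line of the jaws, within the pads' length; the fingertips stand 19 mm ahead of it and the grasp point (between the pads) is the TCP (bot.tip_reach is the distance from the TCP to the fingertips, in mm); z points along the fingers, y is the line along which they close (so a half turn about z gives the same grasp; the last joint's range is limited). The gripper opens to 85 mm and grips with 20 to 120 N. Pads are 22 mm wide; open, the fingers measure 114 mm over their backs; the gripper's body (76 mm by 85 mm) begins 54 mm behind the grasp point. The pads swing forward as they close: fully open they stand 13 mm farther back than shut.
Start: joints at [1.037, 0.3, 1.521, -0, 1.321, -0.067], TCP at [247.513, 491.149, 250.281] pointing down, gripper open.
Joint ranges: [-3.03, 3.03], [-0.79, 2.21], [0.23, 2.52], [-1.04, 4.18], [0, 3.07], [-2.55, 2.55]. Speed limits (rad/s): [2.22, 2.22, 2.57, 3.14, 3.14, 3.14].

INTERFACE

Orientations are given as a unit quaternion [w, x, y, z].
In Python, from rig import bot gives the robot as it stands. Calls block until the motion is done:
- bot.move_to(position, orientation): joint-space move of the TCP to a pose.
- bot.servo_line(position, attitude=None, speed=150, until_force=None): straight line of the TCP; attitude=None keeps the orientation; speed is the mean speed in mm/s. With until_force (N) it stops when the force on the tool has changed by that much, and returns True; else False.
- bot.move_joints(angles): joint-space move.
- bot.move_gripper(opening, grip_force=None): finger opening in mm; grip_force is the grip in N (None keeps the last); returns when the fingers have stopped.
- bot.dwell(seconds).
- bot.ik(position, orientation): joint angles nearest the present ones, or None.
- bot.read_state(): the state.
- bot.read_camera(name): name is "side" or "top"; returns a dict with "image" (384x512x3 uint8, blue, green, red), "depth" (384x512 float32, mm along the optical axis (not along the pixel's ray), 0 where there is no reading), "fovy" (degrees; the focal length in pixels is half the picture's height over the tangent of half this angle, whatever the lens; pixels are square), "cx", "cy" (the principal point, pixels), "eye" and "attitude" of the camera in the world. Camera axes: x right, y down, z forward; pixel columns grow to the right and rows downward; lengths in mm; the calibration is good to about 2 mm. A picture is of the moment at which its call begins.
A pose or a line that the arm cannot do raises bot.MotionError and nothing moves.
- bot.finish_job(): hands the job in; it is judged then, once.
The state is a dict: "clock": time; "joint_positions": joint angles; "qvel": joint speeds; "effort": joint torques, N m; "ee_pos": TCP position; "tool_rot": TCP orientation; "ft_force": force on the tool from outside, world axes, zero at the start; "moment": the same for the moment, N m; "grip_width": finger opening in mm; "grip_force": force on a finger pad.
Only numpy, scipy, OpenCV 4.12 (cv2) and the standard library are available. Lean on these libraries where they do the work, as an engineer would, in place of code of your own. Each camera call takes 0.05 s, during which the arm holds its last target. There are 200 camera calls.

## Working session

There is one attempt and no reset: what is moved stays moved. The work goes in short steps, each a Python script; the robot and the scene stay as the last script left them, time stands still between calls to the robot, and variables do not carry over. Pictures are saved under pics/ and viewed, at most 10 in all, crops included, and the job is handed in when it is done.

```bash
mkdir -p pics; ls
cat > h.py <<'E'
import numpy as np, cv2, pickle
from scipy.spatial.transform import Rotation as R
def rot(q): return R.from_quat([q[1],q[2],q[3],q[0]]).as_matrix()
def quat(M):
    q=R.from_matrix(M).as_quat(); return [q[3],q[0],q[1],q[2]]
def cloud(c):
    h,w=c["depth"].shape; f=h/2/np.tan(np.radians(c["fovy"])/2)
    u,v=np.meshgrid(np.arange(w),np.arange(h)); d=c["depth"].astype(float)
    P=np.stack([(u-c["cx"])/f*d,(v-c["cy"])/f*d,d],-1)
    return P@rot(c["attitude"]).T+np.array(c["eye"])
E
python3 - <<'E'
from rig import bot
from h import *
for n in("top","side"):
    c=bot.read_camera(n); pickle.dump(c,open(n+"0.pkl","wb"))
    cv2.imwrite(f"pics/{n}0.png",cv2.resize(c["image"],(800,600)))
    print(n,c["eye"],c["attitude"],c["fovy"],c["cx"],c["cy"],{k:v for k,v in c.items() if k not in("image","depth")}.keys())
E
```

```text
pics
top [ 359.89994741   12.44734009 1302.65039474] [ 0.05415412 -0.70109106  0.70844884 -0.06032329] 45.46020397336658 255.54181010263073 193.9570660460834 dict_keys(['fovy', 'cx', 'cy', 'eye', 'attitude'])
side [  26.46086164 -683.83226723 1000.74096032] [-0.35326948  0.8755305  -0.30822544  0.11680792] 45.87137880324074 260.55184475608564 192.0758468199834 dict_keys(['fovy', 'cx', 'cy', 'eye', 'attitude'])
```

View pics/top0.png

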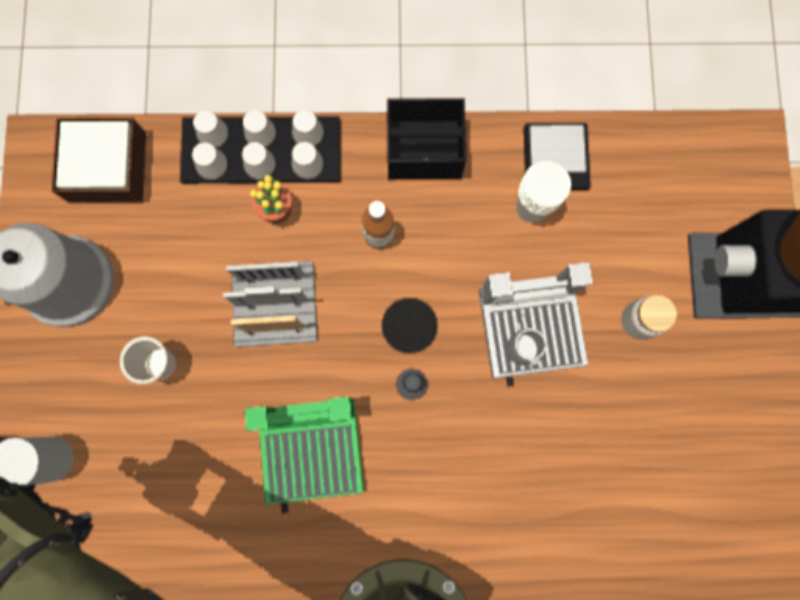

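View pics/side0.png

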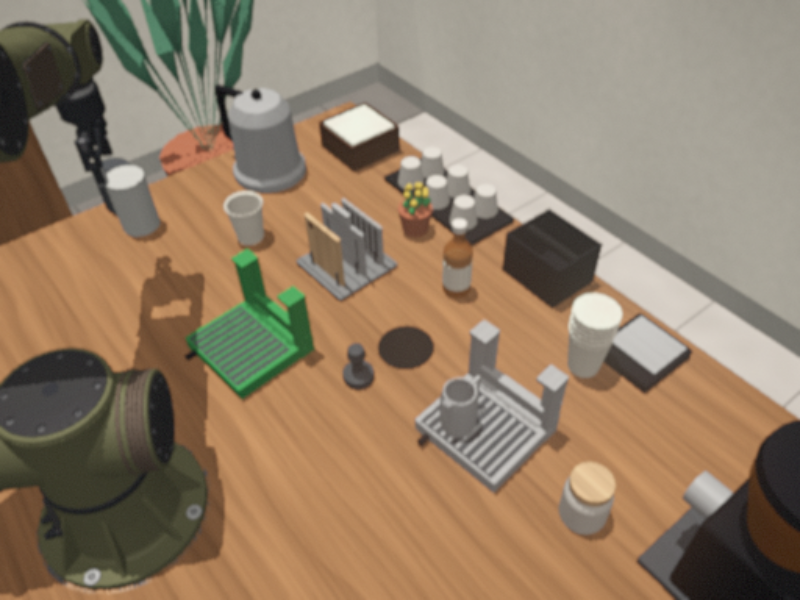

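```bash
cat > m.py <<'E'
from h import *
def cl(n,tag="0"):
    c=pickle.load(open(n+tag+".pkl","rb")); return c,cloud(c)
def sel(P,x,y,z,d=None):
    m=(P[...,0]>x[0])&(P[...,0]<x[1])&(P[...,1]>y[0])&(P[...,1]<y[1])&(P[...,2]>z[0])&(P[...,2]<z[1])
    return P[m]
def rect(Q):
    r=cv2.minAreaRect(Q[:,:2].astype(np.float32)); return len(Q),np.round(Q.mean(0),1),np.round(r[0],1),np.round(r[1],1),round(r[2],1)
E
python3 - <<'E'
from m import *
t,T=cl("top"); s,S=cl("side")
for (a,b) in [(320,490),(320,410),(305,525),(290,265),(265,323),(250,293),(535,335),(500,288),(580,275)]:
    i,j=int(b*.64),int(a*.64); print((a,b),T[i,j].round(1))
for n,C in(("top",T),("side",S)):
    print(n)
    tb=sel(C,(250,700),(-300,300),(-15,15)); print("table/other z med",np.median(tb[:,2]))
    # station posts
    Q=sel(C,(350,650),(-450,-130),(130,155))
    if len(Q):
        k=cv2.kmeans(Q[:,:2].astype(np.float32),2,None,(3,50,.1),5,cv2.KMEANS_PP_CENTERS)[1].ravel()
        for i in(0,1): print("post",rect(Q[k==i]))
c=np.hstack([cv2.resize(t["image"][160:230,140:210],(400,400),interpolation=cv2.INTER_CUBIC),cv2.resize(t["image"][165:250,300:385],(400,400),interpolation=cv2.INTER_CUBIC)])
cv2.imwrite("pics/crop1.png",c)
E
```

```text
(320, 490) [244.2 142.5  32.1]
(320, 410) [379.8 142.1  46.1]
(305, 525) [179.8 170.5  -4. ]
(290, 265) [622.5 186.7 116.4]
(265, 323) [524.5 227.4 113.9]
(250, 293) [569.  245.1 148.3]
(535, 335) [ 504.1 -233.3   69.3]
(500, 288) [ 573.4 -164.8  145.2]
(580, 275) [ 593.4 -297.6  143.9]
top
table/other z med 1.592566795646917
post (195, array([ 580.3, -164.5,  144. ]), array([ 580.9, -164.9]), array([37.7, 33.8]), 7.4)
post (193, array([ 596.4, -297. ,  144.1]), array([ 596.6, -298.2]), array([36.5, 35.7]), 6.6)
side
table/other z med -0.037674332853612214
post (223, array([ 594.9, -302.2,  141.9]), array([ 595.9, -300.5]), array([37.3, 34.9]), 5.0)
post (184, array([ 579.3, -168.8,  142.1]), array([ 580. , -167.8]), array([39.2, 35.3]), 5.2)
```

View pics/crop1.png

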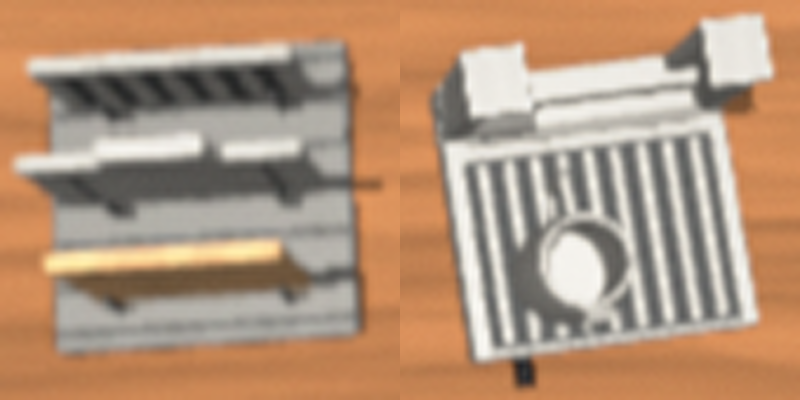

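```bash
python3 - <<'E'
from m import *
for n in("top","side"):
    c,C=cl(n); g=c["image"].max(-1)
    m=(g<60)&(C[...,2]<12)&(C[...,2]>-8)&(abs(C[...,0]-510)<80)&(abs(C[...,1]+15)<90)
    q=cv2.fitEllipse(np.argwhere(m)[:, ::-1].astype(np.int32)) if 0 else None
    Q=C[m]; print(n,"mat",len(Q),rect(Q))
    p=sel(C,(420,560),(-300,-150),(110,128)); 
    if len(p): print("pitch rim",cv2.minEnclosingCircle(p[:,:2].astype(np.float32)),p[:,2].max(),len(p))
    for z in((48,75),(75,100)):
        p=sel(C,(420,555),(-300,-150),z); print("pitch",z,rect(p))
    # rack region
    for nm,z,x in(("tab",(136,160),(520,620)),("guard edge",(119,127),(535,590)),("board",(122,140),(490,535)),("grate",(102,117),(590,650))):
        p=sel(C,x,(110,270),z)
        if len(p)>3: print(nm,rect(p),"z",np.percentile(p[:,2],[10,90]).round(1))
    p=sel(C,(460,680),(90,280),(4,25)); print("rack",rect(p))
    p=sel(C,(430,575),(-330,-140),(24,36)); print("basin",rect(p))
E
python3 - <<'E'
import pickle,cv2
s=pickle.load(open("side0.pkl","rb"))["image"]
import numpy as np
cv2.imwrite("pics/crop2.png",np.hstack([cv2.resize(s[120:195,185:260],(400,400),interpolation=2),cv2.resize(s[200:320,255:375],(400,400),interpolation=2)]))
E
```

```text
top mat 878 (878, array([531.3, -17.5,   4.3]), array([532. , -18.2]), array([93.7, 94. ]), 43.6)
pitch rim ((489.15557861328125, -212.73342895507812), 40.16383743286133) 125.02550525930792 124
pitch (48, 75) (88, array([ 491.2, -213.8,   61.5]), array([ 487.9, -209.6]), array([67.6, 57.1]), 46.9)
pitch (75, 100) (78, array([ 485.8, -213. ,   87. ]), array([ 490.1, -216.6]), array([57.6, 71.7]), 67.6)
tab (97, array([569.7, 228.2, 145.2]), array([553.5, 218.1]), array([82. , 53.9]), 89.3) z [137.4 149.1]
guard edge (51, array([575.7, 200.9, 123.1]), array([574.3, 217.7]), array([  7.1, 101.6]), 4.5) z [120.8 125.2]
board (124, array([526.8, 221.9, 132.1]), array([527.2, 222.4]), array([ 8.3, 95.1]), 3.6) z [128.2 135.4]
grate (110, array([622.8, 222.5, 110.6]), array([623.5, 221.6]), array([ 7.2, 96.3]), 3.0) z [106.2 114.5]
rack (1730, array([563.2, 194.8,  11.5]), array([569.9, 184.9]), array([218.9, 190. ]), 0.2)
basin (2223, array([ 511.1, -241. ,   31.6]), array([ 513. , -240.9]), array([137.1, 170.9]), 6.8)
side mat 0 (0, array([nan, nan, nan]), array([0., 0.]), array([0., 0.])
[... 438 characters left out ...]
ay([574.1, 209. , 122.5]), array([575.3, 216.2]), array([ 10.8, 105.5]), 4.8) z [119.9 124.9]
board (99, array([526.1, 219.7, 128.9]), array([527.1, 221.4]), array([ 9.6, 96.4]), 2.9) z [123.6 132.5]
grate (85, array([622.3, 216.9, 108. ]), array([623.8, 219.4]), array([ 10.1, 100.7]), 4.2) z [104.  111.6]
rack (792, array([558.4, 189.5,  12.2]), array([570.9, 184.5]), array([186.1, 214.3]), 89.5)
basin (2228, array([ 506.6, -262.1,   30.3]), array([ 512.5, -242.7]), array([140.3, 171. ]), 6.2)m.py:8: RuntimeWarning: Mean of empty slice.
  r=cv2.minAreaRect(Q[:,:2].astype(np.float32)); return len(Q),np.round(Q.mean(0),1),np.round(r[0],1),np.round(r[1],1),round(r[2],1)
  ret = um.true_divide(
```

View pics/crop2.png

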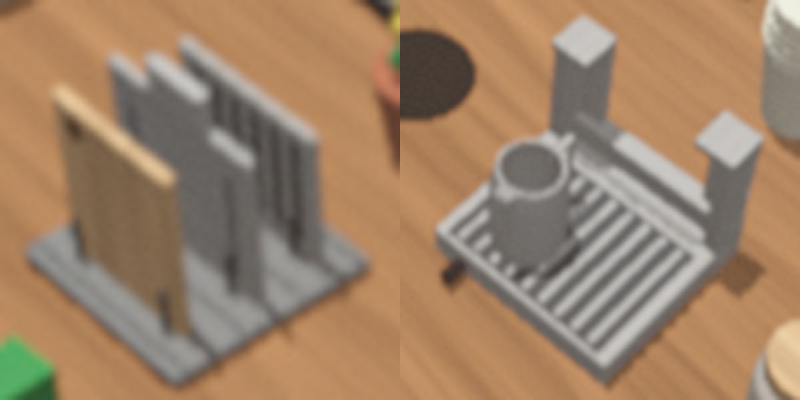

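```bash
cat >> h.py <<'E'
def px(c,u,v,z):
    f=c["depth"].shape[0]/2/np.tan(np.radians(c["fovy"])/2)
    d=rot(c["attitude"])@np.array([(u-c["cx"])/f,(v-c["cy"])/f,1]); e=np.array(c["eye"])
    return e+d*(z-e[2])/d[2]
def tool(phi,tilt=0):
    """closing line y at heading phi (deg); tilt>0 leans hand back along -y"""
    p=np.radians(phi); y=np.array([np.cos(p),np.sin(p),0]); z=np.array([0,0,-1.]); x=np.cross(y,z)
    M=np.stack([x,y,z],1)
    return quat(R.from_rotvec(np.radians(-tilt)*np.cross([0,0,1.],y)*1.0).as_matrix()@M)
E
python3 - <<'E'
from rig import bot
from m import *
t,T=cl("top"); s,S=cl("side")
print("rim",px(t,339.3,220.7,118),px(s,294.6,251,118))
for n,C in(("top",T),("side",S)):
    p=sel(C,(420,540),(-270,-160),(111,127)); print(n,rect(p))
    p=sel(C,(420,555),(-270,-150),(50,105)); c=np.array([484,-216]); d=p[:,:2]-c; r=np.hypot(*d.T); k=r>40
    print(" far pts",k.sum(),np.degrees(np.arctan2(d[k,1],d[k,0])).round(0)[:40])
    p=sel(C,(560,590),(150,330),(130,160)); print(" tab",rect(p)); p=sel(C,(560,590),(110,350),(117,127)); print(" edge",rect(p))
for phi in (106,-74):
    q=tool(phi); j=bot.ik([484,-217,200],q); print(phi,j)
for phi in (3.8,183.8): print(phi,bot.ik([574,228,300],tool(phi)))
for phi in (6.7,186.7):
  for tl in (14,-14): print(phi,tl,bot.ik([560,-236,200],tool(phi,tl)), rot(tool(phi,tl))[:,2].round(2))
E
```

```text
rim [ 481.01319108 -215.83991383  118.        ] [ 483.8601111  -220.52126622  118.        ]
top (115, array([ 479.9, -213.7,  117.8]), array([ 484.1, -214.7]), array([59.2, 52.9]), 52.4)
 far pts 13 [13. 10. 14. 13. 12. 14.  9. 15. 12. 14.  9. 13. 10.]
 tab (100, array([573.7, 230.8, 144.5]), array([574.4, 231. ]), array([10.8, 49.2]), 2.3)
 edge (77, array([574.6, 226.3, 122.9]), array([573.8, 231.1]), array([  7.8, 128.4]), 3.5)
side (139, array([ 478. , -220.5,  116.6]), array([ 481.2, -217.9]), array([54.3, 56.1]), 62.7)
 far pts 21 [ 5.  6.  7.  7. 12.  7.  6.  9.  9.  5.  8.  6.  9.  6.  5.  7.  5.  5.
  6.  5.  7.]
 tab (84, array([572.6, 226.3, 140.6]), array([573.1, 227.9]), array([13. , 51.6]), 5.2)
 edge (70, array([573.5, 224. , 121.6]), array([574.2, 229.7]), array([ 11.3, 132.5]), 4.0)
106 [-4.90535372e-01  3.03670327e-01  1.63771204e+00 -4.44089210e-16
  1.20021028e+00 -2.34058438e+00]
-74 [-4.90535372e-01  3.03670327e-01  1.63771204e+00 -4.44089210e-16
  1.20021028e+00  8.01008274e-01]
3.8 [ 3.18807043e-01  4.24491461e-01  1.23855959e+00 -4.44089210e-16
  1.47854160e+00  2.52484531e-01]
183.8 None
6.7 14 [-0.51220791  0.3756208   1.55718224  0.16824709  1.01625219 -0.70406592] [ 0.24  0.03 -0.97]
6.7 -14 [-0.41358658  0.58273375  1.25216322 -0.1228828   1.51891875 -0.51105691] [-0.24 -0.03 -0.97]
186.7 14 None [-0.24 -0.03 -0.97]
186.7 -14 [-0.51220791  0.3756208   1.55718224  0.16824709  1.01625219  2.43752673] [ 0.24  0.03 -0.97]
```

Run:
```python
from rig import bot
from m import *
q=tool(-80)
bot.move_gripper(85,40)
bot.move_to([482,-217,210],q)
print(bot.servo_line([482,-217,80],until_force=8))
bot.move_gripper(40,40); st=bot.read_state(); print(st["grip_width"],st["grip_force"],st["clock"],st["ee_pos"])
bot.servo_line([482,-217,170])
c=bot.read_camera("side"); cv2.imwrite("pics/p1.png",cv2.resize(c["image"][120:340,180:420],(600,550)))
st=bot.read_state(); print(st["grip_width"],st["ft_force"])
```

```text
False
57.624984647917316 42.521648816880315 4.3417 [ 482.33468602 -217.08870541   80.86510848]
57.40188091743842 [ 0.26023005  0.12766412 -1.6046624 ]
```

View pics/p1.png

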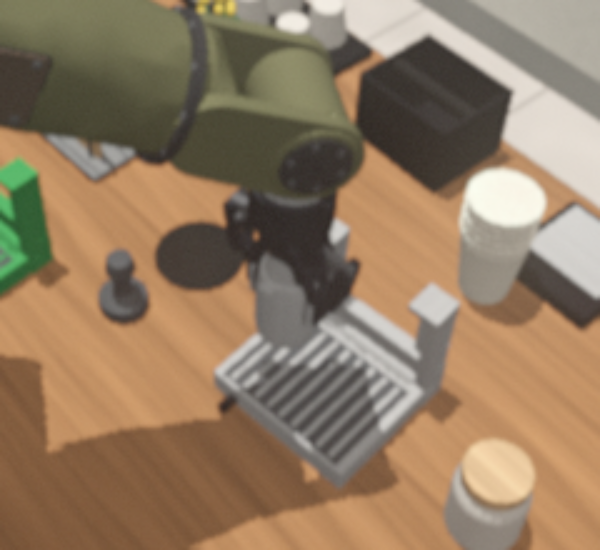

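Run:
```python
from rig import bot
from m import *
q=tool(-80)
bot.servo_line([531,-19,170],speed=200)
bot.servo_line([531,-19,62],speed=120)
print(bot.servo_line([531,-19,49],speed=25,until_force=5)); print(bot.read_state()["ee_pos"])
bot.move_gripper(85)
bot.servo_line([531,-19,190])
bot.move_to([573.8,229.8,250],tool(3.8))
st=bot.read_state(); print(st["clock"],st["ee_pos"])
t=bot.read_camera("top"); pickle.dump(t,open("top1.pkl","wb")); s=bot.read_camera("side"); pickle.dump(s,open("side1.pkl","wb"))
cv2.imwrite("pics/p2.png",np.hstack([cv2.resize(t["image"][150:250,210:310],(400,400),interpolation=2),cv2.resize(s["image"][100:250,160:310],(400,400),interpolation=2)]))
for n in("top","side"):
    c,C=cl(n,"1"); p=sel(C,(480,580),(-70,30),(82,100))
    if len(p): print(n,rect(p))
```

```text
True
[531.27787797 -18.82132753  53.73659413]
10.225 [573.78586144 228.9427551  249.21811682]
top (114, array([527.9, -18.1,  91.1]), array([535.3, -16.8]), array([61.9, 56.2]), 51.8)
side (128, array([528.8, -23.7,  88.6]), array([533.8, -20.8]), array([54.8, 59.6]), 57.5)
```

View pics/p2.png

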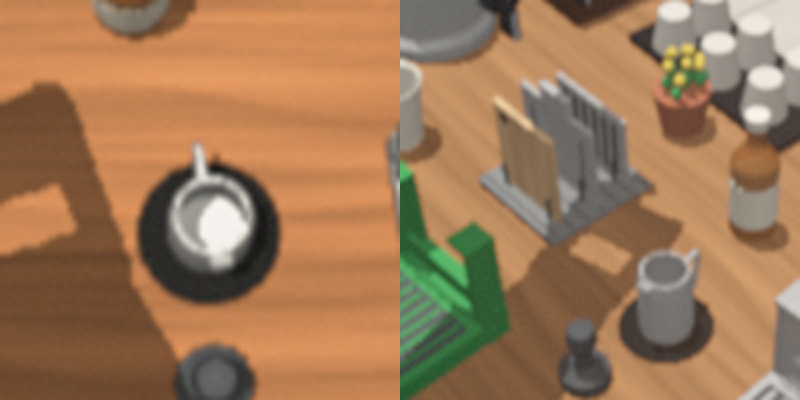

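Run:
```python
from rig import bot
from m import *
q=tool(3.8)
bot.move_gripper(36,60)
bot.servo_line([573.8,229.8,185],q)
print(bot.servo_line([573.8,229.8,134],speed=80,until_force=10))
bot.move_gripper(3,60); st=bot.read_state(); print(st["grip_width"],st["grip_force"],st["ee_pos"],st["ft_force"])
bot.servo_line([573.8,229.8,200],speed=100)
bot.servo_line([573.8,229.8,320],speed=200)
st=bot.read_state(); print(st["grip_width"],st["ft_force"],st["ee_pos"],st["clock"])
# carry above station
bot.move_to([540,-236,320],tool(6.7,14))
st=bot.read_state(); print(st["grip_width"],st["ee_pos"],st["clock"])
t=bot.read_camera("top"); pickle.dump(t,open("top2.pkl","wb")); s=bot.read_camera("side"); pickle.dump(s,open("side2.pkl","wb"))
cv2.imwrite("pics/p3.png",np.hstack([cv2.resize(t["image"][130:270,280:420],(400,400),interpolation=2),cv2.resize(s["image"][120:320,230:430],(400,400),interpolation=2)]))
```

```text
False
9.465189029780374 59.49311077594757 [574.08760855 229.89150091 134.64765678] [-0.02430896 -0.03488741  4.70848264]
9.302448704516488 [ 0.50422513 -0.4082754  -2.71527834] [573.53344968 229.71008455 318.19702825] 14.1333
9.189319790784946 [ 540.35461255 -235.25977842  319.92763639] 15.8417
```

View pics/p3.png

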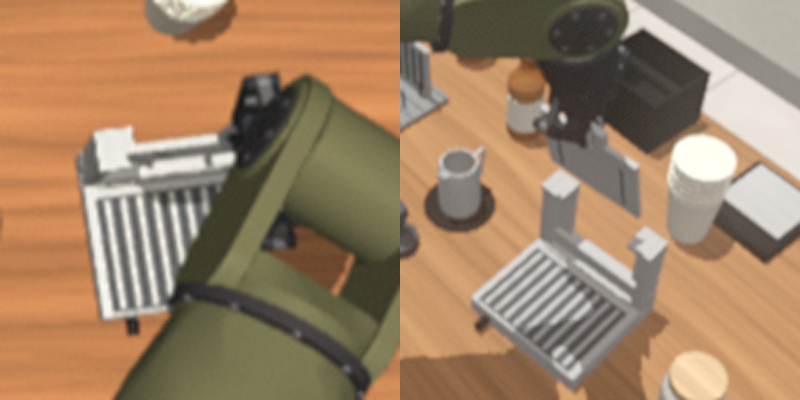

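Run:
```python
from rig import bot
from m import *
st=bot.read_state(); M=rot(st["tool_rot"]); p=np.array(st["ee_pos"])
print(M.round(3))
s,S=cl("side","2"); L=(S.reshape(-1,3)-p)@M
k=(abs(L[:,1])<15)&(abs(L[:,0])<85)&(L[:,2]>30)&(L[:,2]<150); Q=L[k]; print(len(Q))
print("x",np.percentile(Q[:,0],[0,1,99,100]).round(1),"z",np.percentile(Q[:,2],[0,1,97,99,100]).round(1),"y",np.percentile(Q[:,1],[5,50,95]).round(1))
A=np.c_[Q[:,0],Q[:,2],np.ones(len(Q))]; c=np.linalg.lstsq(A,Q[:,1],rcond=None)[0]; print("y= ",c.round(4))
k=abs(Q[:,1]-A@c)<4;c=np.linalg.lstsq(A[k],Q[k,1],rcond=None)[0];print(c.round(4),k.sum())
# left/right edge positions by row
for z in(40,60,80,100,115):
    r=Q[abs(Q[:,2]-z)<5]; print(z,r[:,0].min().round(1),r[:,0].max().round(1))
# bottom edge by column
for x in(-50,-25,0,25,50):
    r=Q[abs(Q[:,0]-x)<6]; print("col",x,r[:,2].max().round(1))
for tag in("1","2"):
  c,C=cl("side",tag); q=sel(C,(350,650),(-450,-130),(137,150)); 
  k=cv2.kmeans(q[:,:2].astype(np.float32),2,None,(3,50,.1),5,cv2.KMEANS_PP_CENTERS)[1].ravel()
  for i in(0,1): print("post",rect(q[k==i]))
```

```text
[[-0.118  0.964  0.24 ]
 [ 0.993  0.114  0.029]
 [ 0.     0.242 -0.97 ]]
818
x [-65.9 -65.1  62.5  65.8] z [ 30.   31.3 120.3 122.8 125.7] y [-4.2 -3.  -1.5]
y=  [-3.100e-03  5.300e-03 -3.357e+00]
[ 4.0000e-04  4.6000e-03 -3.3483e+00] 805
40 -65.7 19.8
60 -65.4 50.8
80 -64.7 64.2
100 -65.9 65.3
115 -64.9 64.5
col -50 123.0
col -25 122.9
col 0 122.6
col 25 120.2
col 50 125.3
post (204, array([ 594.9, -301.1,  142.5]), array([ 596.5, -300.3]), array([38.8, 34.6]), 7.5)
post (172, array([ 579.3, -168.7,  142.5]), array([ 579.7, -166.5]), array([39. , 35.6]), 9.4)
post (172, array([ 579.3, -168.4,  142.6]), array([ 580.4, -167.3]), array([40. , 36.2]), 7.0)
post (207, array([ 595.1, -301.3,  142.4]), array([ 596. , -300.7]), array([39.8, 34.9]), 5.0)
```

```bash
cat >> h.py <<'E'
A=6.85; SLOT=np.array([583.8,-234.7,20.]); LEN=122.6
ax=np.array([np.cos(np.radians(A)),np.sin(np.radians(A)),0])
def gpose(tilt,dx=0,dz=0,along=0,base=SLOT):
    q=tool(A,tilt); u=-rot(q)[:,2]
    return (base+dx*ax+np.array([0,0,dz])+(LEN+along)*u).tolist(),q
def foot(st):
    u=-rot(st["tool_rot"])[:,2]; f=np.array(st["ee_pos"])-LEN*u-SLOT
    return np.round([f@ax,f@np.array([-ax[1],ax[0],0]),f[2],np.degrees(np.arccos(u[2]))*-np.sign(u@ax)],2)
E
python3 - <<'E'
from rig import bot
from m import *
for al,sp in((135,150),(40,150)):
    p,q=gpose(14,dx=-.5,along=al); bot.servo_line(p,q,speed=sp)
print(foot(bot.read_state()),bot.read_state()["ft_force"])
p,q=gpose(14,dx=-.5,along=-3)
print(bot.servo_line(p,q,speed=25,until_force=5))
st=bot.read_state(); print(foot(st),st["ft_force"],st["moment"],st["clock"])
s=bot.read_camera("side"); pickle.dump(s,open("side3.pkl","wb"))
cv2.imwrite("pics/p4.png",cv2.resize(s["image"][180:310,270:400],(600,600),interpolation=2))
E
```

```text
[-9.66 -0.37 40.03 14.07] [ 0.1717614  -0.36376883 -0.83270232]
True
[-2.36 -0.15  8.65 14.03] [-1.35142433 -0.45644818  5.15500608] [-0.0048367   0.02448876  0.07171622] 18.4
```

View pics/p4.png

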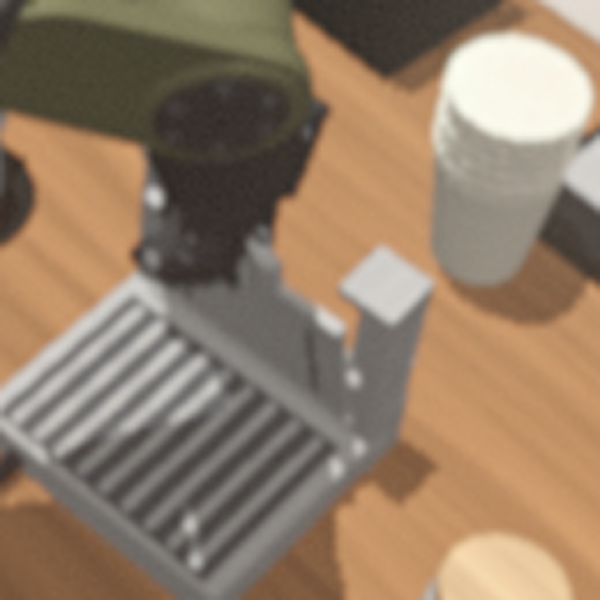

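Run:
```python
from rig import bot
from m import *
for dx in (1.2,2.5):
    p,q=gpose(14,dx=dx,along=14); bot.servo_line(p,q,speed=60)
    p,q=gpose(14,dx=dx,along=-4)
    r=bot.servo_line(p,q,speed=25,until_force=5)
    st=bot.read_state(); f=foot(st); print(dx,r,f,st["ft_force"],st["moment"],st["clock"])
    if f[2]<5: break
```

```text
1.2 True [ 0.96  0.11  0.64 13.98] [-2.19824052  0.28026823  6.50086119] [0.06427689 0.21976433 0.01544607] 19.2417
```

Run:
```python
from rig import bot
from m import *
bot.dwell(.25)
for tl in (11,8,5,2,-1,-3,-4,-5,-6):
    p,q=gpose(tl,dx=.9,dz=.9)
    r=bot.servo_line(p,q,speed=30,until_force=8)
    st=bot.read_state(); print(tl,r,foot(st),st["ft_force"].round(1),st["clock"])
    if r: break
s=bot.read_camera("side"); pickle.dump(s,open("side4.pkl","wb"))
cv2.imwrite("pics/p5.png",cv2.resize(s["image"][180:310,270:400],(600,600),interpolation=2))
```

```text
11 False [ 1.16  0.16  0.54 11.05] [ 1.1  0.2 -0.6] 19.875
8 False [0.86 0.22 0.46 8.03] [ 0.5  0.2 -1.2] 20.2417
5 False [0.81 0.18 0.55 5.04] [-1.  -0.4 -1.8] 20.6083
2 False [0.85 0.11 0.62 2.05] [ 0.8 -0.  -1.6] 20.975
-1 False [ 0.89  0.09  0.65 -0.94] [ 0.4  0.5 -1.2] 21.3417
-3 False [ 0.95  0.06  0.7  -2.94] [ 0.8  0.6 -1.7] 21.6333
-4 False [ 0.96  0.    0.82 -3.96] [ 0.1  0.8 -2.3] 21.8833
-5 False [ 0.85 -0.02  0.78 -4.99] [-1.8 -1.5 -1.3] 22.1333
-6 False [-1.18  0.06  1.03 -6.25] [-16.4   0.1   6.6] 22.3833
```

View pics/p5.png

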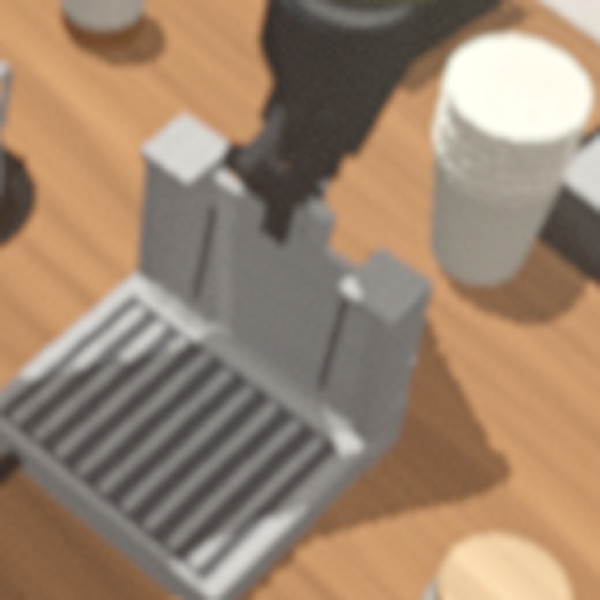

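The guard stands under both clips, centred between the posts and against the stops. I'll ease off and let go.

Run:
```python
from rig import bot
from m import *
p,q=gpose(-5.2,dx=.9,dz=.5); bot.servo_line(p,q,speed=20); bot.dwell(.3)
st=bot.read_state(); print(foot(st),st["ft_force"].round(1))
bot.move_gripper(30); bot.dwell(.3)
p,q=gpose(-5.2,dx=.9,along=100); bot.servo_line(p,q,speed=120)
bot.move_to([450,-100,330],tool(6.85)); bot.dwell(.3)
print(bot.read_state()["clock"])
s=bot.read_camera("side"); pickle.dump(s,open("side5.pkl","wb")); t=bot.read_camera("top"); pickle.dump(t,open("top5.pkl","wb"))
c,C=cl("side","5"); L=(C.reshape(-1,3)-SLOT)@np.stack([ax,[-ax[1],ax[0],0],[0,0,1]],1)
Q=L[(abs(L[:,1])<48)&(abs(L[:,0])<25)&(L[:,2]>35)&(L[:,2]<105)]
print(len(Q),np.polyfit(Q[:,2],Q[:,0],1))
e=L[(abs(L[:,1])<40)&(abs(L[:,0]-10)<15)&(L[:,2]>115)]; print(e[:,1].min(),e[:,1].max(),e[:,2].max())
cv2.imwrite("pics/p6.png",cv2.resize(s["image"][130:320,210:400],(600,600),interpolation=2))
```

```text
[ 0.5  -0.12  0.48 -5.27] [-5.5 -1.3 -0.1]
25.7917
623 [ 0.09318282 -2.72285189]
-26.013364814322703 24.28067749870881 137.84956215712623
```

View pics/p6.png

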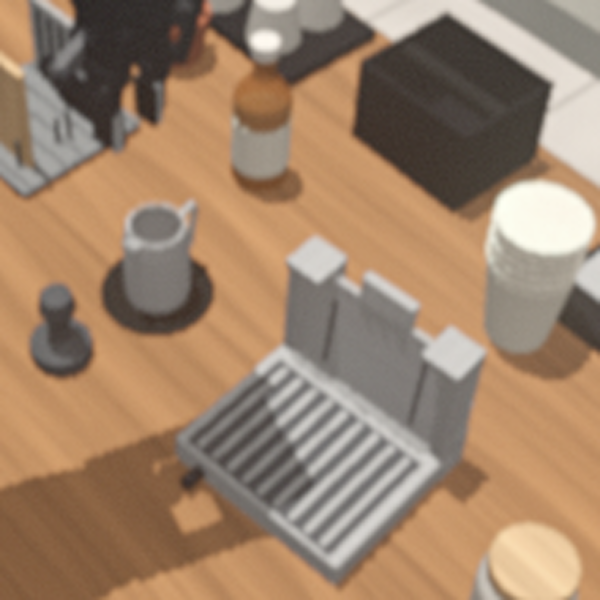

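The guard leans back about 5.3° and its tab is centred (y from -26 to +24 mm). The pitcher stands on the mat, and the arm is clear of both.

```bash
python3 -c "
from rig import bot
print(bot.finish_job())"
```

```text
the job is handed in; nothing more can be done
None
```

The job is handed in, with no verdict returned: the pitcher stands upright on the mat, and the splash guard is down in its slot under both clips, leaning back about 5° on its stops and let go.

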